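# Level the rocking plate with a wedge

### The arm

A 6-joint arm with a two-finger parallel gripper is mounted at the origin on a cart in front of the work surface, level with it; the furniture and walls round the work are solid. World frame = base frame: x ahead of the robot, y to its left, z up, the work surface at z = 0. Lengths are in m, angles in rad, forces in N, time in s.
With the tool pointing down it reaches from about 0.35 to 0.775 m from the base axis. Payload 5.5 kg.
Tool frame: the origin (TCP) lies at the very end of the fingers, on their centre line; the grasp point (between the pads) lies env.hold_point_z behind it (env.hold_point_z is the distance from the TCP to the grasp point, in m); z points along the fingers, y is the line along which they close (so a half turn about z gives the same grasp; the last joint's range is limited). The gripper opens to 85 mm and grips with 20 to 120 N. Pads are 22 mm wide; open, the fingers measure 114 mm over their backs; the gripper's body (76 mm by 85 mm) begins 54 mm behind the grasp point. The pads swing forward as they close: fully open they stand 13 mm farther back than shut.
Start: joints at [1.181, 0.313, 0.046, 1.304, 0, 1.431], TCP at [0.142, 0.557, 0.231] pointing down, gripper open.
Joint ranges: [-2.76, 2.76], [-0.86, 1.69], [-1.03, 1.26], [-2.2, 2.34], [-1.47, 1.5], [-3.14, 3.14]. Speed limits (rad/s): [2.57, 2.57, 3.14, 3.14, 3.14, 3.14].

### API

Orientations are given as a unit quaternion [w, x, y, z].
In Python, from workcell import env gives the robot as it stands.
- The arm moves only by the tool carry_out, never from a script. Its argument "steps" is a list of rows, each a list of 3 entries, a list of its own where there are three numbers: the turn, a rotation vector about the tool's x, y, z in degrees, then the shift along the tool's x, y, z in cm, then the closure in counts, from 0 (fully open) to 255 (shut). A call has exactly 8 rows; each row is the pose to reach, as a shift and turn from the pose commanded when the call began, along the tool's axes at that moment; what a row does not reach only later rows make up. A row lasts 1/8 s, in which the tool goes at most 62.5 mm and 10.7 degrees, less where a joint would pass 70% of its speed; a pose out of reach is approached as far as the arm can. A call with a gripper value outside its range is refused whole. The fingers move at their own pace and stop on an object; "force" is the grip in N (left out, the last holds). Time passes only in rows, so rows that repeat a pose let the fingers close, or fill a call up. It gives the time, the measured TCP pose, the force, the opening and the grip force at its end, in the units of the state.
- env.get_state(): the state, without advancing time (a new reading comes with each control period).
- env.read_camera(name): name is "side" or "top" or "wrist"; returns (picture, depth): 384x512x3 uint8, red, green, blue; 384x512 float32, m along the optical axis (not along the pixel's ray), 0 where there is no reading.
- env.get_calibration(name): a dict with "fx", "fy", "cx", "cy" (pixels), "D" ([k1, k2, p1, p2, k3] as OpenCV has them; the pictures are not rectified), "origin" and "orientation" of the camera in the world. Camera axes: x right, y up, looking along -z (the intrinsics and any distortion apply to the point x, -y, -z); pixel columns grow to the right and rows downward; lengths in m; the calibration is good to about 2 mm. A picture is of the moment at which its call begins: read the wrist's pose just before it. get_calibration takes no time and is no camera call; for the wrist camera it gives the pose at the moment of the call.
- env.hand_in(): hands the job in; it is judged then, once.
The state is a dict: "clock": time; "joint_pos": joint angles; "qvel": joint speeds; "tau": joint torques, N m; "tcp_pos": TCP position; "orientation": TCP orientation; "wrist_force": force on the tool from outside, world axes, zero at the start; "ft_torque": the same for the moment, N m; "finger_gap": finger opening in m; "grip_force": force on a finger pad.
Only numpy, scipy, OpenCV 4.12 (cv2) and the standard library are available. Lean on these libraries where they do the work, as an engineer would, in place of code of your own. Each camera call takes 0.05 s, during which the arm holds its last target. There are 200 camera calls.

### The job

The rocking plate has dropped down at its loaded end. Push the steel levelling wedge, thin end first, from the front (the robot's side) under the plate's low end until that end lifts off its rest pad and the plate is level to within about 2 degrees, and finish while still gripping the wedge there, flat on the table. Leave the block and the coupling standing on the plate, touch neither them nor the plate with the gripper, and do not disturb the other things on the table.

Things in the scene. Friction and masses are not known exactly. Their poses are not given: they have to be found in the camera images.
- rocker_base: Fixed dark steel base of the rocking plate; origin on the table under the plate's middle, x from front to rear, y left, z up. Spine 34 mm wide along x below the middle, two 24 mm wide cheeks at y = 0 (34 mm high; the front one reaches to x = -60 mm). A rear strip with a rest pad at each end lies behind x = +31 mm; in front of that, 17 to 90 mm off the middle, is open table for the wedge
- rocker (a joint): Tilt of the plate (aluminium, 90 mm along x, 180 mm along y, 8 mm thick, pivoting about the base's x axis 22 mm above the table), rad: 0 level, positive when its left (+y) end is up and the right end low. At the start it stands at a stop, +0.10 or -0.10. It turns freely; the low end presses down with 1.5 to 3.5 N
- left_edge (a point): Point on the plate's lower front edge (at x = -45 mm of the base), 65 mm left (+y) of the middle; moves with the plate: 18 mm above the table when level, 11.5 mm when low, 24.5 mm when high. The wedge belongs under here if this end is low
- right_edge (a point): The same, 65 mm right (-y) of the middle
- wedge_grip (a point): Middle of the grip of the loose plain steel wedge (0.25 to 0.42 kg, 36 mm wide, 116 mm long, lying on the table), 26 mm above its underside; x points to the thin end. Grip: 30 mm wide (y), 40 mm long, top 44 mm above the underside; grasp across its width. The ramp starts 22 mm ahead of this point, 25 mm high, and falls 0.3 mm per mm to 4 mm at the thin end, 92 mm ahead of this point
- wedge_tip (a point): middle of the wedge's thin end, at its underside; the same axes as wedge_grip
- gauge_block: The steel gauge block on the plate (see block_centre); origin under its centre
- coupling: The coupling on the plate (see coupling_centre); origin under its centre
- block_centre (a point): centre of the loose steel gauge block, 60 x 30 x 45 mm, about 0.3 kg, standing on one end of the plate; not to be handled
- coupling_centre (a point): centre (half-way up) of a loose light metal coupling, 33 mm across, 46 mm high, about 0.06 kg, on the other end of the plate; not to be handled
- tape_centre (a point): centre of a loose tape roll, 80 mm across, 20 mm high; a bystander
- coupling_b0: bystander coupling, 33 mm across, 46 mm high; origin under its centre
- coupling_b1: bystander coupling, 33 mm across, 46 mm high; origin under its centre
- adapter_b0: bystander black adapter box, 44 x 91 x 26 mm; origin under its centre
- adapter_b1: bystander black adapter box, 44 x 91 x 26 mm; origin under its centre
- wedge: the wedge; origin at its underside, 32 mm ahead of the grip's middle and 60 mm behind the thin end, x towards the thin end

How it is judged:
By the outcome, as a careful person would: the job done as asked, in the order asked, and still so for the second after the job is handed in, while the arm keeps its last pose, push and grip.
It also fails if it takes over 45 s, if anything falls off the work surface, if the arm or the gripper's body presses on something with over 40 N, if the wrist force passes 120 N, or if a joint passes its speed limit or range.

## Working session

There is one attempt and no reset: what is moved stays moved. The work goes in short steps, Python scripts to look and compute and a tool call to move; the robot and the scene stay as the last step left them, time stands still between calls to the robot, and variables do not carry over. Pictures are saved under pics/ and viewed, at most 10 in all, crops included, and the job is handed in when it is done.

Besides the shell and the picture viewer there is one more tool, called after "Emit:" as a command line: name --argument value ..., lists and objects as JSON in quotes. carry_out: Moves the arm, as the interface text tells. Its arguments: {"type":"object","properties":{"steps":{"type":"array","items":{"type":"array"}},"force":{"type":"number"}},"required":["steps"]}

```bash
mkdir -p pics; cat > h.py <<'E'
import numpy as np, cv2
from scipy.spatial.transform import Rotation as R
from workcell import env
def rot(q): return R.from_quat([q[1],q[2],q[3],q[0]]).as_matrix()
def grab(n):
    c=env.get_calibration(n); p,d=env.read_camera(n); return c,p,d
def K(c): return np.array([[c['fx'],0,c['cx']],[0,c['fy'],c['cy']],[0,0,1.]])
def ray(c,uv):
    uv=np.asarray(uv,float).reshape(-1,1,2)
    n=cv2.undistortPoints(uv,K(c),np.array(c['D'],float))[:,0]
    d=np.c_[n[:,0],-n[:,1],-np.ones(len(n))]
    return np.array(c['origin']),d@rot(c['orientation']).T
def onplane(c,uv,z):
    o,d=ray(c,uv); return o+d*((z-o[2])/d[:,2])[:,None]
def cloud(c,dep):
    h,w=dep.shape; u,v=np.meshgrid(np.arange(w),np.arange(h))
    o,d=ray(c,np.c_[u.ravel(),v.ravel()]); P=o+d*dep.reshape(-1,1); P[dep.ravel()==0]=np.nan
    return P.reshape(h,w,3)
def save(n,p): cv2.imwrite(n,cv2.cvtColor(p,cv2.COLOR_RGB2BGR))
E
python3 - <<'E'
from h import *
s=env.get_state();print(s,env.hold_point_z)
for n in("top","side"):
    c,p,d=grab(n);save(f"pics/{n}0.png",p);np.savez(n+"0.npz",p=p,d=d,o=c['origin'],q=c['orientation']);print(n,c['origin'],c['orientation'],c['fx'],c['D'],(d>0).mean())
E
```

```text
{'clock': 0.0, 'joint_pos': array([1.18141439e+00, 3.13983809e-01, 4.49701378e-02, 1.30362188e+00,
       8.18190828e-06, 1.43119211e+00]), 'qvel': array([ 1.31194703e-03, -2.12827175e-04, -1.99794911e-03, -4.62921854e-04,
       -1.56694417e-03, -6.07301791e-06]), 'tau': array([-1.00772239e-03, -4.80624640e+01,  2.98535228e+01,  1.93637505e-02,
       -1.97053550e-04,  3.40580743e-05]), 'tcp_pos': array([0.14194164, 0.55666385, 0.23041472]), 'orientation': array([-2.44353269e-04,  1.24564412e-01,  9.92211097e-01, -8.86561707e-04]), 'wrist_force': array([-0.79915208,  0.15006065,  0.72767809]), 'ft_torque': array([ 0.01183754, -0.03631925, -0.01129862]), 'grip_force': 0.0, 'finger_gap': 0.08548717464983786} 0.0187
top [0.52216132 0.16767684 1.13719145] [ 0.7150197   0.0315297  -0.02596469 -0.69791012] 461.27957561042285 [-0.08596749  0.          0.          0.          0.        ] 0.996002197265625
side [0.67095977 1.0040517  0.49123465] [0.03914433 0.01743531 0.52377994 0.85077512] 444.8039062352651 [-0.05399189  0.          0.          0.          0.        ] 0.9958648681640625
```

View pics/top0.png

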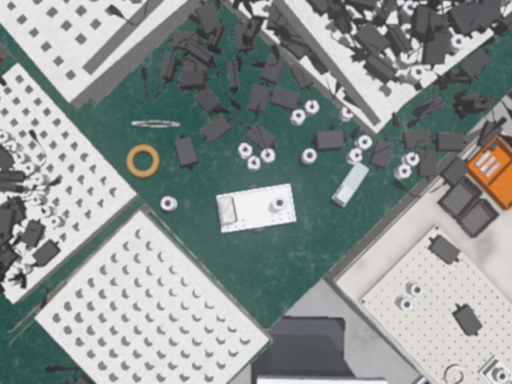

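View pics/side0.png

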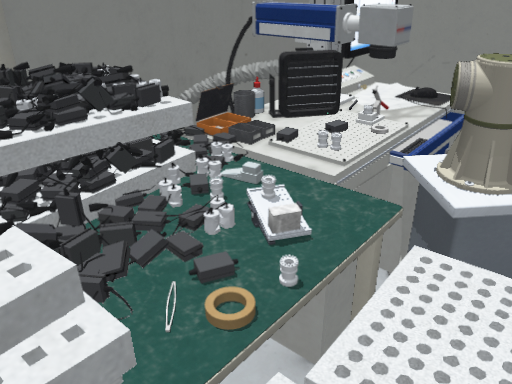

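The top view shows the plate at about (256,207), with the block at its left end (227,208) and the coupling at (279,204). The wedge lies at (350,185), the tape at (143,160), and a lone coupling at (168,203). In the side view the plate is at (278,212) and the wedge at (243,172). Next I'll measure them.

```bash
python3 - <<'E'
from h import *
c=env.get_calibration("top");z=np.load("top0.npz");p=z['p'];P=cloud(c,z['d'])
pts={'block':(227,208),'coup':(279,204),'wedge':(350,185),'wend1':(361,168),'wend2':(339,201),'table':(270,280),'lone':(168,203),'tape':(143,146),'platemid':(250,205)}
for k,(u,v) in pts.items(): print(k,P[v,u].round(3), p[v,u])
# plate corners and wedge corners
x,y,h=P[...,0],P[...,1],P[...,2]
v,u=np.mgrid[:384,:512]
r=(u>205)&(u<305)&(v>175)&(v<240)&(h>.008)
for nm,r in(('plate',r),('wedge',(u>325)&(u<375)&(v>155)&(v<212)&(h>.003)&(p.min(2)>90))):
    n,l,st,ce=cv2.connectedComponentsWithStats(r.astype(np.uint8)); i=1+st[1:,4].argmax(); m=l==i
    Q=P[m]; b=cv2.minAreaRect(Q[:,:2].astype(np.float32)); print(nm,b,cv2.boxPoints(b).round(3).tolist(),Q[:,2].max())
    ctr=Q[:,:2].mean(0);U,S,V=np.linalg.svd(Q[:,:2]-ctr,full_matrices=False);t=(Q[:,:2]-ctr)@V[0]
    print(V[0],ctr)
    for a in np.arange(t.min(),t.max(),.01): 
        k=(t>=a)&(t<a+.01); print(round(a,3),np.median(Q[k],0).round(4),k.sum())
big=cv2.resize(p[130:250,200:400],None,fx=4,fy=4,interpolation=cv2.INTER_CUBIC);save("pics/c1.png",big)
E
```

```text
block [0.561 0.239 0.065] [215 212 210]
coup [0.573 0.118 0.064] [106 110 114]
wedge [ 0.625 -0.055  0.022] [206 213 214]
wend1 [ 0.67  -0.086  0.004] [205 214 215]
wend2 [ 0.586 -0.028  0.027] [123 129 130]
table [ 0.39   0.133 -0.002] [60 96 88]
lone [0.57  0.384 0.033] [97 96 97]
tape [0.71  0.455 0.019] [191 154  99]
platemid [0.571 0.187 0.023] [242 243 244]
plate ((0.5651388764381409, 0.17239446938037872), (0.11122380197048187, 0.18044838309288025), 9.852798461914062) [[0.4950000047683716, 0.25200000405311584], [0.5260000228881836, 0.07400000095367432], [0.6349999904632568, 0.09300000220537186], [0.6039999723434448, 0.2709999978542328]] 0.08054069771700134
[-0.18649458  0.98245599] [0.56486542 0.17177837]
-0.09 [0.5811 0.0888 0.0375] 138
-0.08 [0.5774 0.0977 0.0334] 154
-0.07 [0.5752 0.1076 0.0331] 150
-0.06 [0.5731 0.1169 0.0341] 161
-0.05 [0.5724 0.128  0.0315] 167
-0.04 [0.572  0.1365 0.0295] 156
-0.03 [0.5692 0.1468 0.0285] 156
-0.02 [0.569  0.1572 0.0278] 167
-0.01 [0.5665 0.1669 0.0267] 190
-0.0 [0.5662 0.1767 0.0263] 187
0.01 [0.5613 0.1862 0.0242] 168
0.02 [0.5611 0.196
[... 365 characters left out ...]
4904175, -0.06499999761581421], [0.6830000281333923, -0.1080000028014183], [0.7049999833106995, -0.050999999046325684], [0.5860000252723694, -0.007000000216066837]] 0.047061937801305076
[-0.88341742  0.46858688] [ 0.63533321 -0.05423126]
-0.064 [ 0.6914 -0.0729  0.0404] 31
-0.054 [ 0.6842 -0.0654  0.0094] 118
-0.044 [ 0.6657 -0.0798  0.0085] 52
-0.034 [ 0.6567 -0.0743  0.0119] 60
-0.024 [ 0.6487 -0.0688  0.0148] 57
-0.014 [ 0.6404 -0.0637  0.0179] 59
-0.004 [ 0.6328 -0.0567  0.0209] 60
0.006 [ 0.6257 -0.05    0.0238] 49
0.016 [ 0.6164 -0.0427  0.0427] 64
0.026 [ 0.6087 -0.0373  0.0429] 62
0.036 [ 0.5993 -0.0324  0.0421] 66
0.046 [ 0.5918 -0.0253  0.041 ] 75
0.056 [ 0.5825 -0.0304  0.0236] 37
```

View pics/c1.png

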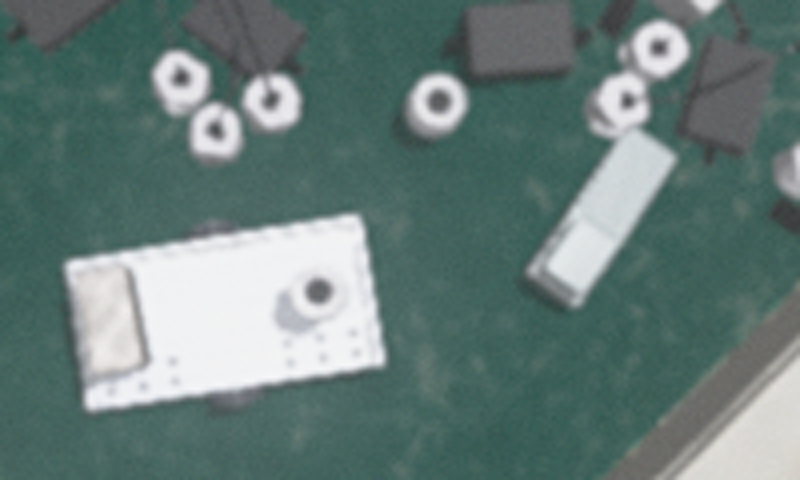

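The block end (left, +y) of the plate is low. The wedge points toward (655,140) in the crop, with its tip close to a bystander coupling, and its grip is at (570,255). I'll refine its pose and check what stands around the approach path.

```bash
python3 - <<'E'
from h import *
c=env.get_calibration("top");z=np.load("top0.npz");p=z['p'];P=cloud(c,z['d'])
f=lambda u,v:(200+u/4-.375,130+v/4-.375)
cor=[((65,262),.017),((360,215),.035),((385,367),.035),((88,410),.017)]
C=np.array([onplane(c,f(*a),zz)[0,:2] for a,zz in cor]);print(C.round(4).tolist(),C.mean(0))
yb=(C[0]+C[3]-C[1]-C[2]);yb/=np.linalg.norm(yb);xb=(C[0]+C[1]-C[2]-C[3]);xb/=np.linalg.norm(xb)
print('yaw from y',np.degrees(np.arctan2(-yb[0],yb[1])),'from x',np.degrees(np.arctan2(xb[1],xb[0])))
print('sizes',[np.linalg.norm(C[i]-C[(i+1)%4]) for i in range(4)])
v,u=np.mgrid[:384,:512]
g=(u>325)&(u<370)&(v>158)&(v<212)
for nm,r in(('grip',g&(P[...,2]>.037)&(P[...,1]<-.005)&(P[...,0]<.64)),):
    Q=P[r]; b=cv2.minAreaRect(Q[:,:2].astype(np.float32));print(nm,len(Q),b,Q[:,:2].mean(0))
# wedge corners by hand: tip corners at z=.004, grip top
for a,zz in(((631,126),.004),((678,157),.004),((565,217),.044),((612,248),.044),((540,262),.044),((580,289),.044)): print(a,onplane(c,f(*a),zz)[0].round(4))
# height map along approach area
for x in(.30,.34,.38,.42,.46): 
    row=[]
    for y in np.arange(.05,.36,.03):
        m=(abs(P[...,0]-x)<.008)&(abs(P[...,1]-y)<.008); row.append(round(float(np.max(P[m][:,2])),3) if m.any() else None)
    print(x,row)
E
```

```text
[[0.5933, 0.2704], [0.6246, 0.0926], [0.534, 0.076], [0.5039, 0.2537]] [0.56396008 0.17321178]
yaw from y 9.817829813346053 from x 10.474821483264245
sizes [np.float64(0.18052143732333703), np.float64(0.0921174109935307), np.float64(0.1802469602152892), np.float64(0.09096391647445029)]
grip 211 ((0.6034344434738159, -0.03776572272181511), (0.02986033447086811, 0.040533918887376785), 55.09931182861328) [ 0.60342844 -0.03741361]
(631, 126) [ 0.6871 -0.077   0.004 ]
(678, 157) [ 0.6684 -0.1065  0.004 ]
(565, 217) [ 0.6256 -0.029   0.044 ]
(612, 248) [ 0.6077 -0.0573  0.044 ]
(540, 262) [ 0.5983 -0.0144  0.044 ]
(580, 289) [ 0.5828 -0.0384  0.044 ]
0.3 [None, None, 0.004, 0.003, 0.004, None, -0.112, -0.115, -0.114, -0.115, -0.114]
0.34 [None, 0.003, 0.003, 0.005, 0.004, 0.005, -0.005, -0.115, -0.114, -0.116, -0.111]
0.38 [0.004, 0.003, 0.004, 0.003, 0.005, 0.006, 0.006, 0.002, -0.116, -0.112, -0.114]
0.42 [0.003, 0.004, 0.005, 0.005, 0.005, 0.004, 0.004, 0.002, 0.004, None, -0.113]
0.46 [0.003, 0.004, 0.004, 0.004, 0.004, 0.005, 0.005, 0.005, 0.004, 0.005, -0.004]
```

```bash
cat >> h.py <<'E'
def to(x,y,z,yaw):
    """turn (deg) and shift (cm) in tool axes from the present pose to TCP xyz with tool x at yaw deg, tool down"""
    s=env.get_state(); A=rot(s['orientation']); a=np.radians(yaw)
    B=np.array([[np.cos(a),np.sin(a),0],[np.sin(a),-np.cos(a),0],[0,0,-1]])
    print('turn',R.from_matrix(A.T@B).as_rotvec(degrees=True).round(2),'shift cm',(100*A.T@(np.array([x,y,z])-s['tcp_pos'])).round(2))
E
python3 -c "
from h import *
to(.6034,-.0376,.20,144.7)"
```

```text
turn [-0.09  0.   20.99] shift cm [-59.4  -46.18   3.11]
```

Emit:
carry_out --steps '[[[0,0,1.7],[-4.7,-3.7,0],0],[[0,0,3.4],[-9.4,-7.4,0],0],[[0,0,5.1],[-14.1,-11.1,0],0],[[0,0,6.8],[-18.8,-14.8,0],0],[[0,0,8.5],[-23.5,-18.5,0],0],[[0,0,10.2],[-28.2,-22.2,0],0],[[0,0,11.9],[-32.9,-25.9,0],0],[[0,0,13.6],[-37.6,-29.6,0],0]]'

```text
clock: 1.1
tcp_pos: [0.4341, 0.1757, 0.2311]
orientation: [-0.0, 0.242, 0.97, 0.0]
wrist_force: [0.2, 0.9, 0.5]
finger_gap: 0.0852
grip_force: 0.0
```

```bash
python3 -c "
from h import *
to(.6034,-.0376,.20,144.7)"
```

```text
turn [ 0.01 -0.01  7.33] shift cm [-24.96 -10.89   3.11]
```

Emit:
carry_out --steps '[[[0,0,1.2],[-4.2,-1.8,0.5],0],[[0,0,2.4],[-8.4,-3.6,1.0],0],[[0,0,3.6],[-12.6,-5.4,1.5],0],[[0,0,4.8],[-16.8,-7.2,2.0],0],[[0,0,6.0],[-20.8,-9.0,2.6],0],[[0,0,7.3],[-25.0,-10.9,3.1],0],[[0,0,7.3],[-25.0,-10.9,3.1],0],[[0,0,7.3],[-25.0,-10.9,3.1],0]]'

```text
clock: 2.1
tcp_pos: [0.6025, -0.0358, 0.1996]
orientation: [-0.001, 0.303, 0.953, 0.0]
wrist_force: [-0.1, -0.1, 0.1]
finger_gap: 0.0858
grip_force: 0.0
```

```bash
python3 - <<'E'
from h import *
c,p,d=grab("wrist");save("pics/w1.png",p);P=cloud(c,d)
print(env.get_state()['tcp_pos'],c['origin'])
m=(abs(P[...,2]-.044)<.006)&(np.hypot(P[...,0]-.6034,P[...,1]+.0376)<.035)
Q=P[m];b=cv2.minAreaRect(Q[:,:2].astype(np.float32));print(len(Q),b,Q.mean(0))
to(.6034,-.0376,.007,144.7)
E
```

```text
[ 0.60245621 -0.0353018   0.20000714] [0.53572962 0.01104623 0.34249221]
1106 ((0.6013301610946655, -0.03884270787239075), (0.02987603470683098, 0.04023502767086029), 55.42233657836914) [ 0.60050579 -0.03794686  0.04380507]
turn [-0.01 -0.08  0.12] shift cm [-0.24 -0.13 19.3 ]
```

View pics/w1.png

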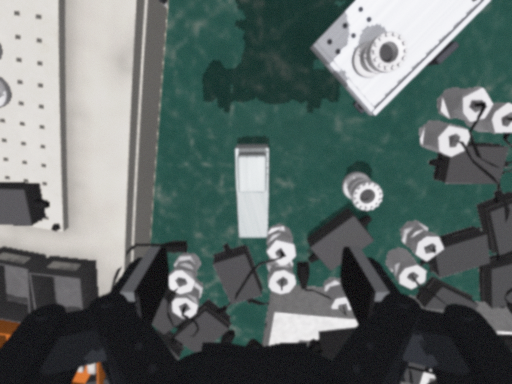

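The wrist picture shows the wedge's grip at (252,168) and its thin end at (253,238), beside a coupling at (281,248). The space around the grip is free, so I'll descend.

Emit:
carry_out --steps '[[[0,0,0],[-0.2,-0.3,4],0],[[0,0,0],[-0.2,-0.3,8],0],[[0,0,0],[-0.2,-0.3,12],0],[[0,0,0],[-0.2,-0.3,15],0],[[0,0,0],[-0.2,-0.3,17],0],[[0,0,0],[-0.2,-0.3,18.3],0],[[0,0,0],[-0.2,-0.3,18.9],0],[[0,0,0],[-0.2,-0.3,18.9],0]]'

```text
clock: 3.15
tcp_pos: [0.6033, -0.0392, 0.0116]
orientation: [0.0, 0.302, 0.953, 0.0]
wrist_force: [-0.0, 0.4, 1.0]
finger_gap: 0.0855
grip_force: 0.0
```

```bash
python3 -c "
from h import *
to(.6020,-.0385,.0075,144.9)"
```

```text
turn [ 0.02  0.02 -0.09] shift cm [ 0.14 -0.01  0.41]
```

Emit:
carry_out --steps '[[[0,0,0],[0.1,0,0.4],0],[[0,0,0],[0.1,0,0.4],60],[[0,0,0],[0.1,0,0.4],110],[[0,0,0],[0.1,0,0.4],160],[[0,0,0],[0.1,0,0.4],255],[[0,0,0],[0.1,0,0.4],255],[[0,0,0],[0.1,0,0.4],255],[[0,0,0],[0.1,0,0.4],255]]' --force 80

```text
clock: 4.15
tcp_pos: [0.6026, -0.0391, 0.0079]
orientation: [0.0, 0.303, 0.953, -0.0]
wrist_force: [-1.2, -0.8, 5.7]
finger_gap: 0.0342
grip_force: 81.9
```

```bash
python3 -c "
from h import *
s=env.get_state();print(s['tcp_pos'],s['grip_force'],s['finger_gap'],s['wrist_force'])"
```

```text
[ 0.60263256 -0.03914917  0.00790227] 81.9126284122467 0.0341762255919887 [-1.24539983 -0.78276908  5.7493868 ]
```

Emit:
carry_out --steps '[[[0,0,0],[0,0,-0.5],255],[[0,0,0],[0,0,-2],255],[[0,0,0],[0,0,-4.5],255],[[0,0,0],[0,0,-7.5],255],[[0,0,0],[0,0,-10.5],255],[[0,0,0],[0,0,-13],255],[[0,0,0],[0,0,-14],255],[[0,0,0],[0,0,-14],255]]'

```text
clock: 5.15
tcp_pos: [0.6026, -0.039, 0.1478]
orientation: [0.001, 0.302, 0.953, 0.0]
wrist_force: [-0.2, -0.4, -3.6]
finger_gap: 0.0344
grip_force: 81.0
```

```bash
python3 - <<'E'
from h import *
s=env.get_state();print(s['tcp_pos'],s['grip_force'],s['finger_gap'],s['wrist_force'])
to(.400,.2098,.147,190.1)
c,p,d=grab("wrist");save("pics/w2.png",p);P=cloud(c,d)
t=s['tcp_pos'];A=rot(s['orientation']);L=(P-t)@A   # tool coords
for lo,hi in((-.040,-.034),):
    m=(L[...,2]>lo)&(L[...,2]<hi)&(abs(L[...,0])<.05)&(abs(L[...,1])<.02);Q=L[m]
    if len(Q)>5: print(len(Q),cv2.minAreaRect(Q[:,:2].astype(np.float32)))
m=(L[...,2]>-.022)&(L[...,2]<.012)&(L[...,0]<-.015)&(L[...,0]>-.11)&(abs(L[...,1])<.03);Q=L[m]
print(len(Q),cv2.minAreaRect(Q[:,:2].astype(np.float32)) if len(Q)>5 else 0, np.polyfit(Q[:,0],Q[:,2],1) if len(Q)>5 else 0)
E
```

```text
[ 0.60260059 -0.03896653  0.14784285] 81.01894855499268 0.034446363037781716 [-0.1519114  -0.35731695 -3.56072141]
turn [ 1.000e-02  7.000e-02 -4.531e+01] shift cm [30.9   8.64  0.06]
6028 ((0.001488780602812767, -7.606483995914459e-05), (0.04036732017993927, 0.03998107463121414), 0.498363196849823)
1181 ((-0.03913614898920059, -6.625615060329437e-05), (0.036370910704135895, 0.04707331955432892), 89.95064544677734) [-0.29167263 -0.02282454]
```

View pics/w2.png

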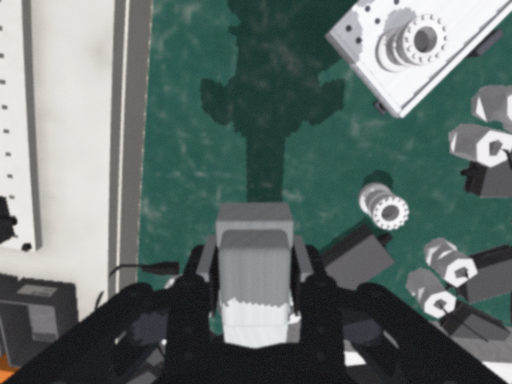

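The wedge is held square, with its grip at (255,270) and its thin end hidden under the gripper. It is aligned to the tool within about 0.5°. Next I'll move it in front of the plate's low end.

Emit:
carry_out --steps '[[[0,0,-6],[4,1.1,0],255],[[0,0,-12],[8.4,2.3,0],255],[[0,0,-18],[13,3.6,0],255],[[0,0,-25],[18,5,0],255],[[0,0,-32],[23,6.4,0],255],[[0,0,-39],[27.5,7.7,0],255],[[0,0,-45.3],[30.9,8.6,0],255],[[0,0,-45.3],[30.9,8.6,0],255]]'

```text
clock: 6.2
tcp_pos: [0.3966, 0.2105, 0.146]
orientation: [-0.002, -0.09, 0.996, -0.0]
wrist_force: [-0.0, -0.6, -3.4]
finger_gap: 0.0339
grip_force: 81.0
```

```bash
python3 - <<'E'
from h import *
s=env.get_state();print(s['tcp_pos'],s['grip_force'],s['finger_gap'],s['wrist_force'])
c,p,d=grab("wrist");save("pics/w3.png",p);P=cloud(c,d);np.savez("w3.npz",P=P,p=p)
O=np.array([.564,.173]);a=np.radians(10.1);Rb=np.array([[np.cos(a),-np.sin(a)],[np.sin(a),np.cos(a)]])
# plate top points fit: z vs base y, front edge vs y
B=(P[...,:2]-O)@Rb; Z=P[...,2]
m=(abs(B[...,0])<.06)&(abs(B[...,1])<.1)&(Z>.012)&(Z<.04)&(abs(Z-.026+.1*B[...,1])<.006)
print(m.sum(),np.polyfit(B[...,1][m],Z[m],1))
for y in np.arange(-.09,.09,.015):
    k=m&(abs(B[...,1]-y-.0075)<.0075); 
    if k.sum()>5: print(round(y+.0075,3),k.sum(),np.percentile(B[...,0][k],[1,99]).round(4))
print(np.percentile(B[...,1][m],[.5,99.5]))
to(.400,.2098,.009,190.1)
E
```

```text
[0.39656159 0.21054235 0.14600606] 81.03976964950562 0.033942171974141705 [-0.01659039 -0.6425064  -3.37016441]
819 [-0.10612179  0.02609963]
-0.082 166 [-0.0473  0.0177]
-0.068 21 [-0.0466 -0.0446]
-0.052 22 [0.0368 0.0423]
-0.038 183 [-0.0472  0.042 ]
-0.022 28 [-0.0478 -0.0459]
0.022 342 [-0.0297  0.027 ]
0.038 57 [-0.0144  0.028 ]
[-0.08819486  0.03248003]
turn [-0.03 -0.11  0.09] shift cm [-0.22 -0.04 13.73]
```

View pics/w3.png

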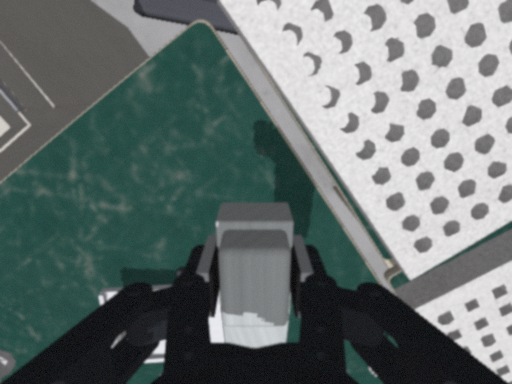

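The picture shows the wedge ahead of the plate's low end over free table, with the grip at (255,270) and the plate's edge at (110,295). The right-hand rail is clear. I'll lower to the table.

Emit:
carry_out --steps '[[[0,0,0],[-0.2,0,3],255],[[0,0,0],[-0.2,0,6],255],[[0,0,0],[-0.2,0,9],255],[[0,0,0],[-0.2,0,11.5],255],[[0,0,0],[-0.2,0,13],255],[[0,0,0],[-0.2,0,13.7],255],[[0,0,0],[-0.2,0,13.7],255],[[0,0,0],[-0.2,0,13.7],255]]'

```text
clock: 7.25
tcp_pos: [0.4022, 0.2098, 0.0108]
orientation: [0.001, -0.088, 0.996, 0.0]
wrist_force: [-0.1, 0.5, -3.1]
finger_gap: 0.034
grip_force: 81.0
```

```bash
python3 - <<'E'
from h import *
s=env.get_state();print(s['tcp_pos'],s['grip_force'],s['wrist_force'],s['ft_torque'])
to(.400,.2098,.0079,190.1)
c,p,d=grab("side");save("pics/s2.png",cv2.resize(p[130:290,190:390],None,fx=4,fy=4,interpolation=cv2.INTER_CUBIC))
E
```

```text
[0.4021642  0.20983548 0.01083501] 81.00346326828003 [-0.06710282  0.45879426 -3.07876902] [0.01788957 0.08488656 0.03703517]
turn [ 0.01  0.07 -0.04] shift cm [0.21 0.03 0.29]
```

View pics/s2.png

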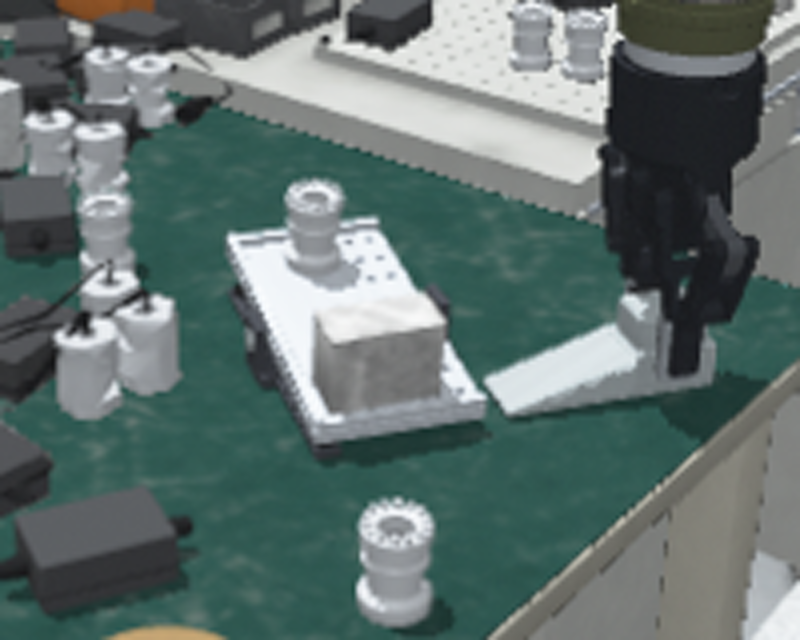

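The side crop shows the wedge's thin end at (500,395), just in front of the plate's low corner (485,405). It is aligned with the low end and clear of the block. Now I'll set it down.

Emit:
carry_out --steps '[[[0,0,0],[0,0,0.1],255],[[0,0,0],[0,0,0.15],255],[[0,0,0],[0,0,0.2],255],[[0,0,0],[0,0,0.2],255],[[0,0,0],[0,0,0.2],255],[[0,0,0],[0,0,0.2],255],[[0,0,0],[0,0,0.2],255],[[0,0,0],[0,0,0.2],255]]'

```text
clock: 8.3
tcp_pos: [0.4014, 0.2098, 0.0083]
orientation: [0.0, -0.088, 0.996, 0.0]
wrist_force: [0.2, -0.4, -2.9]
finger_gap: 0.0343
grip_force: 81.0
```

```bash
python3 - <<'E'
from h import *
s=env.get_state();print(s['tcp_pos'],s['wrist_force'],s['ft_torque'])
to(.4740,.2226,.0079,190.1)
E
```

```text
[0.40139822 0.20984926 0.00830297] [ 0.23081215 -0.37499033 -2.89275249] [-0.0413569   0.05540629 -0.02313224]
turn [ 0.01  0.   -0.01] shift cm [-7.37 -0.02  0.04]
```

Emit:
carry_out --steps '[[[0,0,0],[0,0,0.05],255],[[0,0,0],[0,0,0.08],255],[[0,0,0],[0,0,0.08],255],[[0,0,0],[0,0,0.08],255],[[0,0,0],[0,0,0.08],255],[[0,0,0],[0,0,0.08],255],[[0,0,0],[0,0,0.08],255],[[0,0,0],[0,0,0.08],255]]'

```text
clock: 9.3
tcp_pos: [0.4014, 0.2099, 0.0079]
orientation: [0.0, -0.088, 0.996, 0.0]
wrist_force: [-2.6, -0.5, 5.9]
finger_gap: 0.034
grip_force: 82.0
```

Emit:
carry_out --steps '[[[0,0,0],[-0.7,0,0],255],[[0,0,0],[-1.4,0,0],255],[[0,0,0],[-2.1,0,0],255],[[0,0,0],[-2.8,0,0],255],[[0,0,0],[-3.5,0,0],255],[[0,0,0],[-4.2,0,0],255],[[0,0,0],[-4.9,0,0],255],[[0,0,0],[-5.4,0,0],255]]'

```text
clock: 10.3
tcp_pos: [0.4429, 0.2175, 0.0077]
orientation: [-0.01, -0.089, 0.996, -0.001]
wrist_force: [-31.7, -5.6, 39.7]
finger_gap: 0.034
grip_force: 86.8
```

```bash
cat >> h.py <<'E'
def tilt():
    O=np.array([.564,.173]);a=np.radians(10.1);Rb=np.array([[np.cos(a),-np.sin(a)],[np.sin(a),np.cos(a)]])
    for n in("top","side"):
        c,p,d=grab(n)
        P=cloud(c,d);B=(P[...,:2]-O)@Rb;Z=P[...,2]
        m=(abs(B[...,0])<.038)&(abs(B[...,1])<.082)&(Z>.012)&(Z<.038)&(p.min(2)>150)
        y=B[...,1][m];z=Z[m];k=np.ones(len(y),bool)
        for _ in range(6):
            f=np.polyfit(y[k],z[k],1);k=abs(z-np.polyval(f,y))<.003
        print(n,k.sum(),'tilt deg (+ left up)',np.degrees(np.arctan(f[0])).round(2),'z0',f[1].round(4))
        b=(abs(B[...,0])<.05)&(abs(B[...,1])<.1)&(Z>.055)
        l=b&(B[...,1]>0);r=b&(B[...,1]<0);print(' block',np.median(B[l],0).round(4),np.median(Z[l]).round(4),'coupling',np.median(B[r],0).round(4))
    return p
E
python3 - <<'E'
from h import *
s=env.get_state();print(s['tcp_pos'],s['wrist_force'],s['ft_torque'],s['grip_force'])
tilt()
E
```

```text
[0.44290183 0.21750119 0.00765751] [-31.74966869  -5.55336469  39.72867434] [-0.72938142  5.95243089  0.13954794] 86.82416439056396
top 1363 tilt deg (+ left up) -4.73 z0 0.0255
 block [0.0056 0.0649] 0.0654 coupling [ 0.0034 -0.0574]
side 539 tilt deg (+ left up) -4.08 z0 0.0266
 block [0.007  0.0744] 0.0657 coupling [ 0.004  -0.0473]
```

Emit:
carry_out --steps '[[[0,0,0],[0,0,-0.04],255],[[0,0,0],[0,0,-0.08],255],[[0,0,0],[0,0,-0.1],255],[[0,0,0],[0,0,-0.1],255],[[0,0,0],[0,0,-0.1],255],[[0,0,0],[0,0,-0.1],255],[[0,0,0],[0,0,-0.1],255],[[0,0,0],[0,0,-0.1],255]]'

```text
clock: 11.4
tcp_pos: [0.4497, 0.2186, 0.0078]
orientation: [-0.004, -0.088, 0.996, -0.0]
wrist_force: [-12.4, -2.3, 11.5]
finger_gap: 0.0344
grip_force: 83.0
```

```bash
python3 - <<'E'
from h import *
s=env.get_state();print(s['tcp_pos'],s['orientation'],s['wrist_force'],s['ft_torque'],s['grip_force'])
p=tilt();to(.4740,.2226,.0079,190.1)
save("pics/s3.png",cv2.resize(p[130:290,190:390],None,fx=4,fy=4,interpolation=cv2.INTER_CUBIC))
E
```

```text
[0.44974829 0.21858796 0.00779295] [-4.24224926e-03 -8.83419637e-02  9.96081159e-01 -1.56545874e-04] [-12.44976844  -2.32946283  11.48263376] [-0.18493128  2.36052333  0.16211495] 82.96650052070618
top 1367 tilt deg (+ left up) -3.04 z0 0.0256
 block [0.0043 0.0631] 0.0671 coupling [ 0.0034 -0.0584]
side 509 tilt deg (+ left up) -3.02 z0 0.0266
 block [0.0063 0.0742] 0.0669 coupling [ 0.0032 -0.0492]
turn [ 0.02 -0.49  0.04] shift cm [-2.46 -0.03 -0.03]
```

View pics/s3.png

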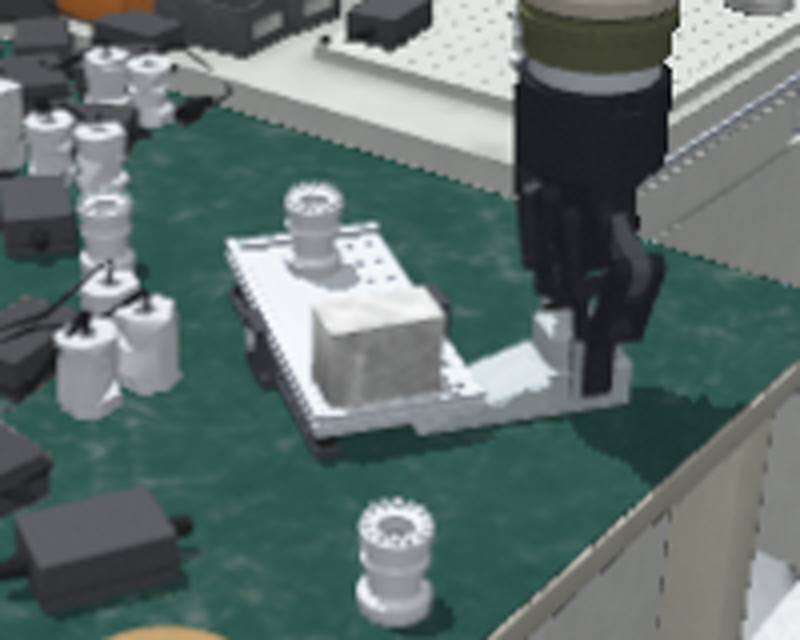

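The side crop shows the wedge under the plate's low end and that end beginning to rise, tilt about -3°. The block and coupling are standing in place. I'll push on slowly.

Emit:
carry_out --steps '[[[0,0,0],[-0.25,0,-0.02],255],[[0,0,0],[-0.5,0,-0.03],255],[[0,0,0],[-0.75,0,-0.03],255],[[0,0,0],[-1.0,0,-0.03],255],[[0,0,0],[-1.2,0,-0.03],255],[[0,0,0],[-1.4,0,-0.03],255],[[0,0,0],[-1.4,0,-0.03],255],[[0,0,0],[-1.4,0,-0.03],255]]'

```text
clock: 12.5
tcp_pos: [0.4631, 0.2209, 0.0078]
orientation: [-0.005, -0.088, 0.996, -0.0]
wrist_force: [-13.0, -2.3, 9.7]
finger_gap: 0.0344
grip_force: 83.0
```

```bash
python3 - <<'E'
from h import *
s=env.get_state();print(s['tcp_pos'],s['orientation'],s['wrist_force'],s['ft_torque'],s['grip_force'])
p=tilt();to(.4630,.221,.0079,190.1)
E
```

```text
[0.46311603 0.22085467 0.00778851] [-4.68616657e-03 -8.82777945e-02  9.96084812e-01 -3.45049101e-04] [-13.02067084  -2.3104956    9.73673601] [-0.25044049  2.36837448  0.09912803] 82.9622483253479
top 1353 tilt deg (+ left up) -0.11 z0 0.0258
 block [-0.0373  0.0582] 0.4403 coupling [ 0.0036 -0.0607]
side 402 tilt deg (+ left up) -0.05 z0 0.0265
 block [-0.0431  0.0701] 0.3278 coupling [ 0.0038 -0.0516]
turn [ 0.01 -0.54  0.03] shift cm [ 0.01  0.02 -0.01]
```

Emit:
carry_out --steps '[[[0,0,0],[0.1,0,0],255],[[0,0,0],[0.2,0,0],255],[[0,0,0],[0.3,0,0],255],[[0,0,0],[0.3,0,0],255],[[0,0,0],[0.3,0,0],255],[[0,0,0],[0.3,0,0],255],[[0,0,0],[0.3,0,0],255],[[0,0,0],[0.3,0,0],255]]'

```text
clock: 13.6
tcp_pos: [0.4631, 0.2209, 0.0079]
orientation: [-0.002, -0.088, 0.996, -0.0]
wrist_force: [-6.9, -1.0, 0.8]
finger_gap: 0.0338
grip_force: 81.8
```

```bash
python3 - <<'E'
from h import *
s=env.get_state();print(s['tcp_pos'],s['orientation'],s['wrist_force'],s['ft_torque'],s['grip_force'])
p=tilt();to(.4630,.221,.0079,190.1)
save("pics/s4.png",cv2.resize(p[130:290,190:390],None,fx=4,fy=4,interpolation=cv2.INTER_CUBIC))
E
```

```text
[0.46314366 0.22086991 0.00786899] [-2.16036020e-03 -8.81108284e-02  9.96108331e-01 -9.08955202e-05] [-6.86648623 -1.03118926  0.83973459] [-0.0276815   1.14476127  0.11505573] 81.76708459854126
top 1344 tilt deg (+ left up) -0.15 z0 0.0258
 block [-0.0222  0.0583] 0.0742 coupling [ 0.0035 -0.0609]
side 391 tilt deg (+ left up) -0.06 z0 0.0265
 block [-0.0439  0.0693] 0.3197 coupling [ 0.0043 -0.0516]
turn [ 0.01 -0.25  0.01] shift cm [ 0.01  0.01 -0.01]
```

View pics/s4.png

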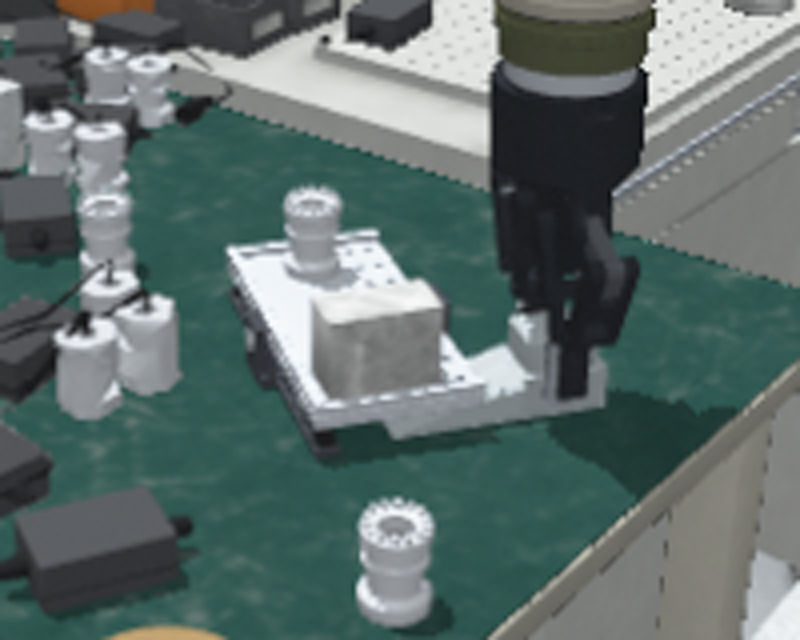

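The picture shows the plate level, its low end off the rest pad at (320,440), and the wedge flat and gripped. The block and coupling are still standing, so I'll hand in.

```bash
python3 -c "
from h import *
print(env.hand_in())"
```

```text
the job is handed in; nothing more can be done
None
```

I pushed the wedge under the plate's low left end and handed the job in: the plate measured level to about 0.15°, with the wedge flat on the table and still gripped, the block and coupling standing, and 13.6 s on the clock.

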